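# Make up and book out a manicure kit

### The arm

A 6-joint arm with a two-finger parallel gripper is mounted at the origin on the work surface. World frame = base frame: x ahead of the robot, y to its left, z up, the work surface at z = 0. Lengths are in m, angles in rad, forces in N, time in s.
With the tool pointing down it reaches from about 0.275 to 0.825 m from the base axis. Payload 4.9 kg.
Tool frame: the origin (TCP) lies midway between the tips of the shut fingers; the grasp point (between the pads) lies 19 mm behind it (grip_point_offset is the distance from the TCP to the grasp point, in m); z points along the fingers, y is the line along which they close (so a half turn about z gives the same grasp; the last joint's range is limited). The gripper opens to 85 mm and grips with 20 to 120 N. Pads are 22 mm wide; open, the fingers measure 114 mm over their backs; the gripper's body (76 mm by 85 mm) begins 54 mm behind the grasp point. The pads swing forward as they close: fully open they stand 13 mm farther back than shut.
Start: joints at [-1.256, 0.326, -0.193, 1.052, 0, 1.437], TCP at [0.239, -0.496, 0.231] pointing down, gripper open.
Joint ranges: [-2.65, 2.65], [-0.97, 1.79], [-1.3, 1.35], [-1.93, 2.1], [-1.47, 1.37], [-3.14, 3.14]. Speed limits (rad/s): [2.57, 2.57, 3.14, 3.14, 3.14, 3.14].

### API

Orientations are given as a rotation vector (axis times angle).
In Python, from cell import * gives the robot as it stands. Calls block until the motion is done:
- movep(position, orientation): joint-space move of the TCP to a pose.
- move_l(position, velocity=0.15, rot=None, until_force=None): straight line of the TCP; rot=None keeps the orientation; velocity is the mean speed in m/s. With until_force (N) it stops when the force on the tool has changed by that much, and returns True; else False.
- set_joints(angles): joint-space move.
- let_go() and grab(newtons=None): open the fingers fully, or close them until they stop; newtons is the grip in N (None keeps the last).
- sleep(seconds).
- ik(position, orientation): joint angles nearest the present ones, or None.
- get_state(): the state.
- grab_frame(name): name is "side" or "top"; returns a dict with "img" (480x640x3 uint8, red, green, blue), "fx", "fy", "cx", "cy" (pixels), "cam_to_world" (4x4, takes a point from camera to world coordinates). Camera axes: x right, y down, z forward; pixel columns grow to the right and rows downward; lengths in m; the calibration is good to about 2 mm. A picture is of the moment at which its call begins. There is no depth.
A pose or a line that the arm cannot do raises MotionError and nothing moves.
- sign_off(): hands the job in; it is judged then, once.
Trained networks look in the newest picture that a camera, given by its name, has taken for a name from the list of things; names that differ only in an ending like _2 or _b are one class to them, and where a whole thing is asked for, a point or a joint stands for the part that bears it (a point fixed in the world has none). Each returns a list of dicts, best first, with "score" (0 to 1); they miss things now and then, are a little off and sometimes report something else, mostly with a low value. They report only what shows in the picture. A call takes as long as a camera call. They do not tell look-alikes from the thing itself.
- spot_in(camera, name): "centre" ([column, row] in pixels, amid what is visible of it).
- silhouettes(camera, name): "mask" (480x640 bool, what is visible of it) and "centre" ([column, row] in pixels, amid what is visible of it).
- tip_of(camera, name): "centre" ([column, row] in pixels: a listed point, or the origin of a listed thing).
The state is a dict: "clock": time; "q": joint angles; "joint_velocities": joint speeds; "tau": joint torques, N m; "position": TCP position; "eef_rot": TCP orientation; "contact_force": force on the tool from outside, world axes, zero at the start; "wrist_torque": the same for the moment, N m; "finger_gap": opening from 0.0 (shut) to 1.0 (fully open); "grasp_force": force on a finger pad.
Only numpy, scipy, OpenCV 4.12 (cv2) and the standard library are available. Lean on these libraries where they do the work, as an engineer would, in place of code of your own. Each camera call takes 0.05 s, during which the arm holds its last target. There are 200 camera calls.

### The job

Make up a manicure kit and book it out: first scan the part-filled tray in by squeezing the trigger of the scanner beside it fully home, holding it for about a second and letting it spring back. Then fill the six-pocket tray so that it holds exactly one of each of the six kinds (buffing block, polish bottle, jar, nail brush, clippers, tape roll): add only the kinds it still lacks from the mat, laid flat on the tray's floor, and leave the spares out of it. When the kit is complete, scan it out with the trigger in the same way; do not disturb the remover bottle, brush pot and big jar that stand about.

Things in the scene. Friction and masses are not known exactly. Their poses are not given: they have to be found in the camera images.
- tray: Grey six-pocket kit tray, fixed, 240 (its x) x 260 (its y) mm; origin at the centre of its underside. Floor 4 mm thick; walls and dividers 4 mm thick, 22 mm high over the underside. Pocket centres at x = -59 or +59 and y = -85, 0 or +85 mm in its frame; each pocket is 114 (x) by 81 (y) mm inside. 30 mm off its -y end an upright label plate, 90 mm wide, stands 62 mm high.
- mat: Pink silicone work mat, fixed, 290 (x) x 385 (y) x 3 mm, origin at the centre of its underside. The supplies lie on it, at z = 3 mm.
- scanner: Hand scanner clamped on its side in a bench cradle off the tray's -y end, its nose (own +y) towards the tray label, its grip lying level along its own x, butt to -x, trigger on the grip's +y side. Origin under the cradle. Head: a block from x = 43 to 107, y = -85 to 55 mm in its frame, up to 98 mm high. Base plate 10 mm thick.
- scanner_pinch (a point): Where a hand squeezes the scanner, 62 mm above the table, axes as the scanner's: the back of the grip is 26.5 mm from here towards -y, the front of the free trigger near its tip 31 mm towards +y (about 18 mm when squeezed home). The grip is 26 mm deep (y), 32 mm high (z). Nothing within 50 mm below; the throat that carries the hinge begins 24 mm and the head 37 mm towards +x.
- trigger (a joint): Trigger of the scanner, a sprung lever 50 mm long hinged at its head end (34 mm towards +x from the pinch point) about the vertical: 0 rad free, 0.30 rad fully squeezed towards the grip; it takes about 6 N at the pinch point and springs back when let go.
- buffer_a_mid (a point): Another buffer, the same as buffer_b. Starts in a tray pocket; in many runs this one is absent.
- bottle_a_mid (a point): Another bottle, the same as bottle_b. Starts in a tray pocket; in many runs this one is absent.
- jar_a_mid (a point): Another jar, the same as jar_b. Starts in a tray pocket; in many runs this one is absent.
- brush_a_mid (a point): Another brush, the same as brush_b. Starts in a tray pocket; in many runs this one is absent.
- clippers_a_mid (a point): Another clippers, the same as clippers_b. Starts in a tray pocket; in many runs this one is absent.
- roll_a_mid (a point): Another roll, the same as roll_b. Starts in a tray pocket; in many runs this one is absent.
- buffer_b_mid (a point): Buffing block: a plain square bar 95 x 27 x 27 mm, white with a grey band; its own x runs along the 95 mm. This point is the middle, half-way up. Starts on the mat.
- bottle_b_mid (a point): Square polish bottle lying on its side, 90 mm long over all: a white square body 48 long x 32 x 32 mm at its own -x end (the body's middle is 21 mm from this point, towards its own -x) and a round black cap 19 mm thick, 38 mm long at the +x end. Mass about 70 g, mostly in the square part, so grip it there. This point is the middle, half-way up. Starts on the mat.
- jar_b_mid (a point): Round cream jar standing upright, 50 mm across its white screw lid, 43 mm high; its own z is its axis. This point is the middle, half-way up. Starts on the mat.
- brush_b_mid (a point): Hand nail brush, bristles down, 92 long (its own x) x 36 wide x 46 mm high: bristles up to 16 mm, wooden back (36 mm wide) from 16 to 26 mm, and a wooden bow handle 10 mm thick along the top, its bar 36 to 46 mm above the underside. This point is the middle, half-way up. Starts on the mat.
- clippers_b_mid (a point): Large steel nail clippers, lever folded, lying flat: 88 long (its own x) x 16 wide x 20 mm high. This point is the middle, half-way up. Starts on the mat.
- roll_b_mid (a point): Roll of finger tape lying flat: a ring 52 mm across, hole 34 mm, 24 mm high; its own z is its axis. This point is the middle, half-way up. Starts on the mat.
- buffer_c_mid (a point): Another buffer, the same as buffer_b. A second one on the mat; absent in some runs.
- brush_c_mid (a point): Another brush, the same as brush_b. A second one on the mat; absent in some runs.
- remover: White bottle of polish remover, 60 mm across, 150 mm tall; bystander. Origin at the underside.
- brush_pot: White pot full of brushes, 72 mm across, 190 mm tall; bystander. Origin at the underside.
- cream: Big white jar, 70 mm across, 60 mm tall, beyond the mat; bystander. Origin at the underside.
Mind the look-alikes: they are no part of the job. Leave any turquoise look-alike of the part that bears clippers_b_mid alone.

How it is judged:
On the way, in this order (a step that is already met when the one before it is completed fails the run):
1. scan in: the scanner's trigger is squeezed home (over 0.24 rad) and held for 0.4 s (value of joint trigger above 0.24 rad), for 0.4 s.
2. the trigger is let go and springs back (under 0.06 rad) (value of joint trigger below 0.06 rad), for 0.2 s.
3. the tray holds exactly one of each of the six kinds, lying on its floor (((x of buffer_a_mid in the frame of tray between -0.115 and 0.115 m and y of buffer_a_mid in the frame of tray between -0.125 and 0.125 m and z of buffer_a_mid in the frame of tray below 0.0245 m) or (x of buffer_b_mid in the frame of tray between -0.115 and 0.115 m and y of buffer_b_mid in the frame of tray between -0.125 and 0.125 m and z of buffer_b_mid in the frame of tray below 0.0245 m) or (x of buffer_c_mid in the frame of tray between -0.115 and 0.115 m and y of buffer_c_mid in the frame of tray between -0.125 and 0.125 m and z of buffer_c_mid in the frame of tray below 0.0245 m)) and (((x of buffer_b_mid in the frame of tray above 0.125 m or x of buffer_b_mid in the frame of tray below -0.125 m or y of buffer_b_mid in the frame of tray above 0.135 m or y of buffer_b_mid in the frame of tray below -0.135 m) and (x of buffer_c_mid in the frame of tray above 0.125 m or x of buffer_c_mid in the frame of tray below -0.125 m or y of buffer_c_mid in the frame of tray above 0.135 m or y of buffer_c_mid in the frame of tray below -0.135 m) and height (world z) of buffer_b_mid above -1 m) or ((x of buffer_a_mid in the frame of tray above 0.125 m or x of buffer_a_mid in the frame of tray below -0.125 m or y of buffer_a_mid in the frame of tray above 0.135 m or y of buffer_a_mid in the frame of tray below -0.135 m) and (x of buffer_c_mid in the frame of tray above 0.125 m or x of buffer_c_mid in the frame of tray below -0.125 m or y of buffer_c_mid in the frame of tray above 0.135 m or y of buffer_c_mid in the frame of tray below -0.135 m) and height (world z) of buffer_b_mid above -1 m) or ((x of buffer_a_mid in the frame of tray above 0.125 m or x of buffer_a_mid in the frame of tray below -0.125 m or y of buffer_a_mid in the frame of tray above 0.135 m or y of buffer_a_mid in the frame of tray below -0.135 m) and (x of buffer_b_mid in the frame of tray above 0.125 m or x of buffer_b_mid in the frame of tray below -0.125 m or y of buffer_b_mid in the frame of tray above 0.135 m or y of buffer_b_mid in the frame of tray below -0.135 m) and height (world z) of buffer_b_mid above -1 m)) and ((x of bottle_a_mid in the frame of tray between -0.115 and 0.115 m and y of bottle_a_mid in the frame of tray between -0.125 and 0.125 m and z of bottle_a_mid in the frame of tray below 0.027 m) or (x of bottle_b_mid in the frame of tray between -0.115 and 0.115 m and y of bottle_b_mid in the frame of tray between -0.125 and 0.125 m and z of bottle_b_mid in the frame of tray below 0.027 m)) and (((x of bottle_b_mid in the frame of tray above 0.125 m or x of bottle_b_mid in the frame of tray below -0.125 m or y of bottle_b_mid in the frame of tray above 0.135 m or y of bottle_b_mid in the frame of tray below -0.135 m) and height (world z) of bottle_b_mid above -1 m) or ((x of bottle_a_mid in the frame of tray above 0.125 m or x of bottle_a_mid in the frame of tray below -0.125 m or y of bottle_a_mid in the frame of tray above 0.135 m or y of bottle_a_mid in the frame of tray below -0.135 m) and height (world z) of bottle_b_mid above -1 m)) and ((x of jar_a_mid in the frame of tray between -0.115 and 0.115 m and y of jar_a_mid in the frame of tray between -0.125 and 0.125 m and z of jar_a_mid in the frame of tray below 0.0325 m) or (x of jar_b_mid in the frame of tray between -0.115 and 0.115 m and y of jar_b_mid in the frame of tray between -0.125 and 0.125 m and z of jar_b_mid in the frame of tray below 0.0325 m)) and (((x of jar_b_mid in the frame of tray above 0.125 m or x of jar_b_mid in the frame of tray below -0.125 m or y of jar_b_mid in the frame of tray above 0.135 m or y of jar_b_mid in the frame of tray below -0.135 m) and height (world z) of jar_b_mid above -1 m) or ((x of jar_a_mid in the frame of tray above 0.125 m or x of jar_a_mid in the frame of tray below -0.125 m or y of jar_a_mid in the frame of tray above 0.135 m or y of jar_a_mid in the frame of tray below -0.135 m) and height (world z) of jar_b_mid above -1 m)) and ((x of brush_a_mid in the frame of tray between -0.115 and 0.115 m and y of brush_a_mid in the frame of tray between -0.125 and 0.125 m and z of brush_a_mid in the frame of tray below 0.034 m) or (x of brush_b_mid in the frame of tray between -0.115 and 0.115 m and y of brush_b_mid in the frame of tray between -0.125 and 0.125 m and z of brush_b_mid in the frame of tray below 0.034 m) or (x of brush_c_mid in the frame of tray between -0.115 and 0.115 m and y of brush_c_mid in the frame of tray between -0.125 and 0.125 m and z of brush_c_mid in the frame of tray below 0.034 m)) and (((x of brush_b_mid in the frame of tray above 0.125 m or x of brush_b_mid in the frame of tray below -0.125 m or y of brush_b_mid in the frame of tray above 0.135 m or y of brush_b_mid in the frame of tray below -0.135 m) and (x of brush_c_mid in the frame of tray above 0.125 m or x of brush_c_mid in the frame of tray below -0.125 m or y of brush_c_mid in the frame of tray above 0.135 m or y of brush_c_mid in the frame of tray below -0.135 m) and height (world z) of brush_b_mid above -1 m) or ((x of brush_a_mid in the frame of tray above 0.125 m or x of brush_a_mid in the frame of tray below -0.125 m or y of brush_a_mid in the frame of tray above 0.135 m or y of brush_a_mid in the frame of tray below -0.135 m) and (x of brush_c_mid in the frame of tray above 0.125 m or x of brush_c_mid in the frame of tray below -0.125 m or y of brush_c_mid in the frame of tray above 0.135 m or y of brush_c_mid in the frame of tray below -0.135 m) and height (world z) of brush_b_mid above -1 m) or ((x of brush_a_mid in the frame of tray above 0.125 m or x of brush_a_mid in the frame of tray below -0.125 m or y of brush_a_mid in the frame of tray above 0.135 m or y of brush_a_mid in the frame of tray below -0.135 m) and (x of brush_b_mid in the frame of tray above 0.125 m or x of brush_b_mid in the frame of tray below -0.125 m or y of brush_b_mid in the frame of tray above 0.135 m or y of brush_b_mid in the frame of tray below -0.135 m) and height (world z) of brush_b_mid above -1 m)) and ((x of clippers_a_mid in the frame of tray between -0.115 and 0.115 m and y of clippers_a_mid in the frame of tray between -0.125 and 0.125 m and z of clippers_a_mid in the frame of tray below 0.021 m) or (x of clippers_b_mid in the frame of tray between -0.115 and 0.115 m and y of clippers_b_mid in the frame of tray between -0.125 and 0.125 m and z of clippers_b_mid in the frame of tray below 0.021 m)) and (((x of clippers_b_mid in the frame of tray above 0.125 m or x of clippers_b_mid in the frame of tray below -0.125 m or y of clippers_b_mid in the frame of tray above 0.135 m or y of clippers_b_mid in the frame of tray below -0.135 m) and height (world z) of clippers_b_mid above -1 m) or ((x of clippers_a_mid in the frame of tray above 0.125 m or x of clippers_a_mid in the frame of tray below -0.125 m or y of clippers_a_mid in the frame of tray above 0.135 m or y of clippers_a_mid in the frame of tray below -0.135 m) and height (world z) of clippers_b_mid above -1 m)) and ((x of roll_a_mid in the frame of tray between -0.115 and 0.115 m and y of roll_a_mid in the frame of tray between -0.125 and 0.125 m and z of roll_a_mid in the frame of tray below 0.023 m) or (x of roll_b_mid in the frame of tray between -0.115 and 0.115 m and y of roll_b_mid in the frame of tray between -0.125 and 0.125 m and z of roll_b_mid in the frame of tray below 0.023 m)) and (((x of roll_b_mid in the frame of tray above 0.125 m or x of roll_b_mid in the frame of tray below -0.125 m or y of roll_b_mid in the frame of tray above 0.135 m or y of roll_b_mid in the frame of tray below -0.135 m) and height (world z) of roll_b_mid above -1 m) or ((x of roll_a_mid in the frame of tray above 0.125 m or x of roll_a_mid in the frame of tray below -0.125 m or y of roll_a_mid in the frame of tray above 0.135 m or y of roll_a_mid in the frame of tray below -0.135 m) and height (world z) of roll_b_mid above -1 m))), for 0.3 s.
4. scan out: the trigger is again squeezed home and held for 0.4 s (value of joint trigger above 0.24 rad), for 0.4 s.
5. the trigger is let go and springs back (value of joint trigger below 0.06 rad), for 0.2 s.
At the end, for the whole second after the job is handed in: Exactly one of each kind lies in the tray: middle within 115 (tray x) and 125 mm (tray y) of its centre, at most 7 mm above where it lies flat on the floor. Every other one is clear of it: beyond 125 (x) or 135 mm (y). Trigger under 0.06 rad (all of step 3 and value of joint trigger below 0.06 rad); the robot touches nothing.
It fails at once if the remover bottle is shifted by more than 30 mm or tipped (distance of remover from where it was at the start of the episode above 0.03 m or angle between remover's own z axis and vertical above 0.3 rad).
It fails at once if the pot of brushes is shifted by more than 30 mm or tipped (distance of brush_pot from where it was at the start of the episode above 0.03 m or angle between brush_pot's own z axis and vertical above 0.3 rad).
It fails at once if the big jar is shifted by more than 30 mm or tipped (distance of cream from where it was at the start of the episode above 0.03 m or angle between cream's own z axis and vertical above 0.3 rad).
Of buffer_a, bottle_a, jar_a, brush_a, clippers_a, roll_a only 1 to 2 are there at a start; the rules pass over those that are not, and their reading is None.
Of buffer_c, brush_c only 1 to 2 are there at a start; the rules pass over those that are not, and their reading is None.
At some moment in a run one of buffer_b, bottle_b, jar_b, brush_b, clippers_b, roll_b, buffer_c, brush_c may be knocked a few centimetres aside while the robot is not near it.
Once in a run the grip may slacken for a moment while it holds something.
It also fails if it takes over 210 s, if anything falls off the work surface, if the arm or the gripper's body presses on something with over 40 N, if the wrist force passes 120 N, or if a joint passes its speed limit or range.

## Working session

There is one attempt and no reset: what is moved stays moved. The work goes in short steps, each a Python script; the robot and the scene stay as the last script left them, time stands still between calls to the robot, and variables do not carry over. Pictures are saved under pics/ and viewed, at most 14 in all, crops included, and the job is handed in when it is done.

```bash
ls; mkdir -p pics; cat > h.py <<'E'
from cell import *
import numpy as np, cv2
def ray(f,px,z):
    T=np.array(f["cam_to_world"]);d=T[:3,:3]@np.array([(px[0]-f["cx"])/f["fx"],(px[1]-f["cy"])/f["fy"],1]);o=T[:3,3]
    return o+d*(z-o[2])/d[2]
def proj(f,p):
    T=np.array(f["cam_to_world"]);c=T[:3,:3].T@(np.array(p)-T[:3,3]);return [f["fx"]*c[0]/c[2]+f["cx"],f["fy"]*c[1]/c[2]+f["cy"]]
def save(f,n): cv2.imwrite("pics/"+n,f["img"][:,:,::-1])
E
python3 - <<'E'
from h import *
for c in("top","side"):
    f=grab_frame(c);save(f,c+"0.png");print(c,np.round(f["cam_to_world"],3).tolist(),f["fx"],f["cx"],f["cy"])
    for n in "tray mat scanner scanner_pinch buffer_b_mid bottle_b_mid jar_b_mid brush_b_mid clippers_b_mid roll_b_mid remover brush_pot cream".split():
        print(n,[(np.round(d["centre"]).astype(int).tolist(),round(d["score"],2)) for d in tip_of(c,n)])
print(get_state()["clock"])
E
```

```text
pics
top [[-0.015, -0.988, 0.157, 0.451], [-1.0, 0.015, 0.001, 0.041], [-0.003, -0.157, -0.988, 1.15], [0.0, 0.0, 0.0, 1.0]] 477.76019543628973 323.1140439955497 241.43552610742265
tray [([406, 295], 0.88)]
mat [([247, 280], 0.9)]
scanner []
scanner_pinch [([528, 303], 0.64), ([186, 314], 0.51)]
buffer_b_mid [([302, 307], 0.98)]
bottle_b_mid [([307, 193], 0.2)]
jar_b_mid [([257, 243], 0.66)]
brush_b_mid [([223, 314], 0.77)]
clippers_b_mid [([296, 243], 0.81), ([358, 209], 0.8), ([188, 313], 0.54)]
roll_b_mid [([221, 251], 0.55)]
remover [([474, 217], 0.89)]
brush_pot [([129, 274], 0.76)]
cream [([308, 194], 0.68)]
side [[-0.959, -0.153, 0.238, 0.256], [-0.283, 0.523, -0.804, 1.271], [-0.002, -0.838, -0.545, 0.914], [0.0, 0.0, 0.0, 1.0]] 599.010735460786 324.04221738641144 246.99993027029947
tray [([384, 242], 0.85)]
mat [([333, 319], 0.62)]
scanner []
scanner_pinch [([408, 178], 0.65)]
buffer_b_mid [([372, 288], 0.95)]
bottle_b_mid [([351, 362], 0.63)]
jar_b_mid [([302, 298], 0.86)]
brush_b_mid [([361, 332], 0.86)]
clippers_b_mid [([316, 279], 0.67), ([301, 243], 0.55)]
roll_b_mid [([361, 228], 0.64), ([299, 327], 0.62)]
remover [([336, 202], 0.65), ([272, 274], 0.24)]
brush_pot [([360, 330], 0.48)]
cream [([273, 275], 0.74), ([301, 326], 0.2)]
1.4
```

View pics/top0.png

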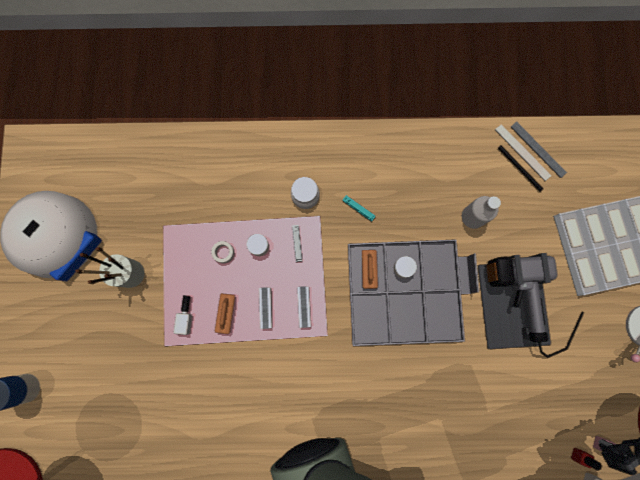

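View pics/side0.png

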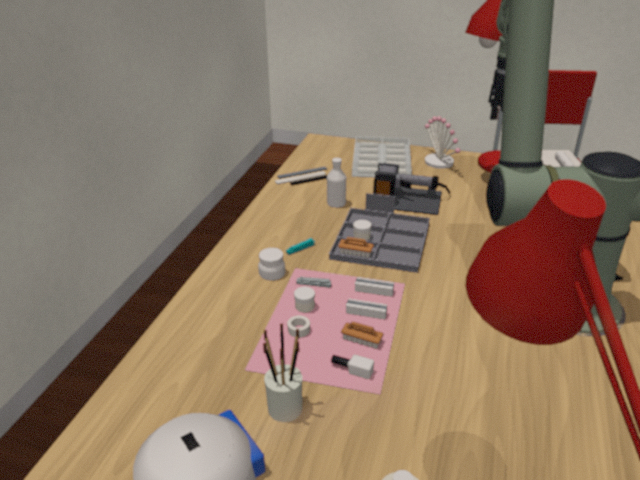

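The tray (centre ≈406,293) holds a brush (369,269) and a jar (405,267). It still lacks buffer, bottle, clippers and roll. On the mat are:
- clippers (297,244)
- jar (257,244), a spare
- roll (222,252)
- bottle (184,315)
- brush (225,313), a spare
- buffers (265,308) and (303,307)

There are two clipper candidates: the steel one on the mat at (297,244) fits, and the turquoise one at (359,208) is the look-alike to leave alone.

```bash
cat >> h.py <<'E'
def rects(name,z,cam="top",minscore=.2):
    """world (x,y,yaw of long side,long,short) from masks in the newest picture, taken at height z"""
    f=grab_frame(cam);out=[]
    for d in silhouettes(cam,name):
        if d["score"]<minscore or d["mask"].sum()<20: continue
        ys,xs=np.nonzero(d["mask"])
        w=np.array([ray(f,p,z)[:2] for p in zip(xs,ys)]).astype(np.float32)*1000
        (cx,cy),(a,b),t=cv2.minAreaRect(w)
        if a<b:a,b,t=b,a,t+90
        out.append([round(d["score"],2),np.round(d["centre"]).astype(int).tolist(),round(cx/1000,4),round(cy/1000,4),round((t+90)%180-90,1),round(a),round(b)])
    return out
E
python3 - <<'E'
from h import *
for n,z in dict(tray=.015,mat=.003,scanner=.07,scanner_pinch=.06,buffer_b_mid=.03,bottle_b_mid=.03,clippers_b_mid=.02,roll_b_mid=.027,brush_b_mid=.04,jar_b_mid=.045).items():
    print(n,rects(n,z))
f=grab_frame("top")
print("tips",[ (d["score"],ray(f,d["centre"],.062)) for d in tip_of("top","scanner_pinch")],[ (d["score"],ray(f,d["centre"],0)) for d in tip_of("top","tray")])
g=grab_frame("side")
print("side pinch",[ (d["score"],ray(g,d["centre"],.062)) for d in tip_of("side","scanner_pinch")])
c=lambda a,s:cv2.resize(a,None,fx=s,fy=s,interpolation=cv2.INTER_CUBIC)
A=c(f["img"][230:360,460:600],4);B=c(f["img"][190:290,270:390],2);
im=np.zeros((520,800,3),np.uint8);im[:520,:560]=A;im[:200,560:800]=B
h=c(g["img"][150:220,360:480],2);im[210:350,560:800]=h
cv2.imwrite("pics/crop1.png",im[:,:,::-1])
E
```

```text
tray [[0.88, [413, 296], 0.5099, -0.1722, -88.6, 306, 243]]
mat [[0.68, [246, 276], 0.5432, 0.2338, -87.6, 388, 292]]
scanner [[0.63, [518, 304], 0.4711, -0.4237, 3.0, 231, 223]]
scanner_pinch [[0.81, [518, 302], 0.4723, -0.4276, 3.0, 231, 225], [0.44, [406, 263], 0.5623, -0.1444, -64.6, 52, 50]]
buffer_b_mid [[0.74, [300, 304], 0.4765, 0.0887, -0.4, 95, 28], [0.65, [518, 305], 0.4719, -0.44, 3.2, 239, 233]]
bottle_b_mid [[0.87, [185, 322], 0.4612, 0.3677, -7.3, 91, 40]]
clippers_b_mid [[0.8, [361, 208], 0.7102, -0.0467, 55.6, 85, 20], [0.65, [268, 312], 0.4755, 0.1791, 2.6, 96, 29], [0.5, [297, 240], 0.6276, 0.1039, 4.7, 84, 16], [0.37, [520, 298], 0.4888, -0.4151, -20.1, 41, 15]]
roll_b_mid [[0.85, [221, 246], 0.608, 0.2806, 45.2, 53, 50], [0.68, [118, 270], 0.5653, 0.5461, 68.6, 163, 87]]
brush_b_mid [[0.84, [224, 313], 0.4637, 0.2711, -7.4, 91, 38], [0.21, [267, 312], 0.4753, 0.177, 0.4, 94, 30]]
jar_b_mid [[0.81, [258, 245], 0.6202, 0.1957, 0.2, 48, 45], [0.49, [479, 215], 0.6925, -0.3323, -57.6, 103, 61]]
tips [(0.65, array([ 0.47167312, -0.4163425 ,  0.062     ])), (0.56, array([ 0.55208703, -0.05902532,  0.062     ]))] [(0.84, array([ 0.50582209, -0.15474922,  0.        ]))]
side pinch [(0.94, array([ 0.48769693, -0.43288527,  0.062     ]))]
```

View pics/crop1.png

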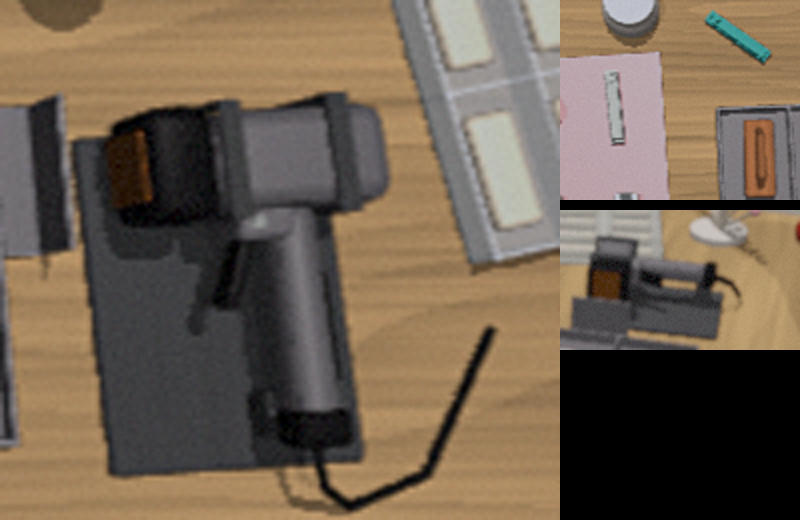

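The crop shows the scanner. The trigger tip is at full-picture px ≈(515,306), the grip's back top edge at ≈(541,305), and the base plate's left edge runs (480,265)–(488,348). The clippers on the mat are steel and the others are turquoise, so the choice stands.

```bash
python3 - <<'E'
from h import *
f=grab_frame("top");g=grab_frame("side")
P=lambda n,x,y,z:print(n,np.round(ray(f,(460+x/4,230+y/4),z)[:2],4))
for n,a in dict(plateTL=(78,140,.01),plateBL=(110,474,.01),plateBR=(362,460,.01),backtop0=(318,250,.07),backtop1=(325,300,.07),backtop2=(342,400,.07),butt=(350,445,.062),trigtipfront=(210,300,.062),trigtiptop=(222,306,.062),headcorner_front=(135,225,.08),headlow=(290,212,.09),headback=(388,190,.07)).items(): P(n,*a)
for i in range(2):
  for n,c,fr in(("top","top",f),("side","side",g)):
    if i: fr=grab_frame(c)
    print(n,[(round(d["score"],2),np.round(ray(fr,d["centre"],.062),4)) for d in tip_of(c,"scanner_pinch")],[(round(d["score"],2),np.round(ray(fr,d["centre"],.0),4)) for d in tip_of(c,"scanner")])
# candidate model reprojection
T=cv2.resize(f["img"][230:360,460:600],None,fx=4,fy=4,interpolation=cv2.INTER_CUBIC)
import sys
def draw(px,py,yaw,col):
    c,s=np.cos(yaw),np.sin(yaw);o=np.array([px,py])-np.array([c*6,s*6])/1000
    W=lambda x,y,z:[(v-b)*4 for v,b in zip(proj(f,(o[0]+c*x-s*y,o[1]+s*x+c*y,z)),(460,230))]
    L=lambda pts:cv2.polylines(T,[np.array(pts).round().astype(np.int32)],True,col,1)
    L([W(x/1000,y/1000,.098) for x,y in((.043e3,-85),(107,-85),(107,55),(43,55))])
    for z in(.046,.078): L([W(x/1000,y/1000,z) for x,y in((40,-26.5),(40,-.5),(-60,-.5),(-60,-26.5))])
    L([W(.006-.016,.031,.062),W(.040,.02,.062)])
draw(.475,-.425,np.radians(3),(255,255,0))
cv2.imwrite("pics/m1.png",T[:,:,::-1])
E
```

```text
plateTL [ 0.569  -0.3318]
plateBL [ 0.3733 -0.3376]
plateBR [ 0.3792 -0.4849]
backtop0 [ 0.4987 -0.4428]
backtop1 [ 0.4708 -0.4444]
backtop2 [ 0.4157 -0.4491]
butt [ 0.3907 -0.455 ]
trigtipfront [ 0.4719 -0.3832]
trigtiptop [ 0.4685 -0.3897]
headcorner_front [ 0.5137 -0.3375]
headlow [ 0.519  -0.4202]
headback [ 0.5319 -0.4852]
top [(0.65, array([ 0.4839, -0.4216,  0.062 ]))] [(0.89, array([ 0.4754, -0.3956,  0.    ])), (0.71, array([ 0.5617, -0.0651,  0.    ])), (0.53, array([0.4788, 0.0942, 0.    ]))]
side [(0.94, array([ 0.4875, -0.4242,  0.062 ]))] [(0.6, array([ 0.4724, -0.4212,  0.    ]))]
top [(0.78, array([ 0.4832, -0.4247,  0.062 ])), (0.45, array([ 0.4714, -0.3726,  0.062 ])), (0.2, array([ 0.6751, -0.3042,  0.062 ]))] [(0.59, array([ 0.477 , -0.4027,  0.    ]))]
side [(0.71, array([ 0.4847, -0.4287,  0.062 ])), (0.37, array([0.5477, 0.5683, 0.062 ]))] [(0.58, array([ 0.4784, -0.4152,  0.    ])), (0.57, array([ 0.4993, -0.1475,  0.    ]))]
```

View pics/m1.png

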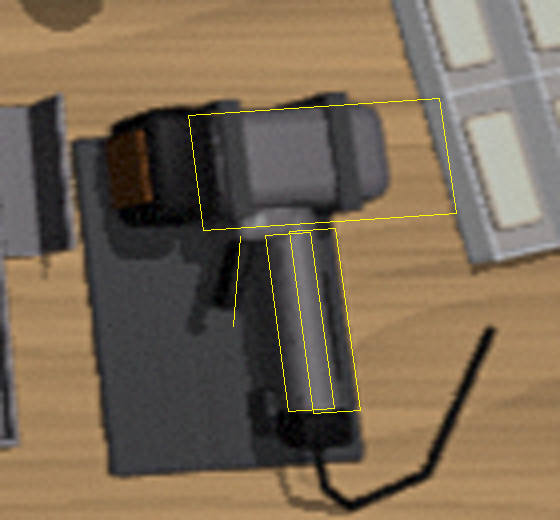

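```bash
cat >> h.py <<'E'
from scipy.spatial.transform import Rotation as Ro
def down(deg,pos):
    """tool down, closing line at world yaw deg; picks the half turn with the least wrist turn"""
    best=None
    for k in(0,180,-180):
        a=np.radians(deg+k);y=np.array([np.cos(a),np.sin(a),0]);z=np.array([0,0,-1.])
        r=Ro.from_matrix(np.c_[np.cross(y,z),y,z]).as_rotvec()
        q=ik(pos,r)
        if q is not None and(best is None or abs(q[5])<best[0]):best=(abs(q[5]),r)
    return best[1]
def st(n=""):
    s=get_state();print(n,"t",round(s["clock"],1),"pos",np.round(s["position"],3),"gap",round(s["finger_gap"],3),"gf",np.round(s["grasp_force"],1),"F",np.round(s["contact_force"],1));return s
def scan(px=.4835,py=-.420,yaw=2.0):
    x,y=px+.004*np.sin(np.radians(yaw)),py-.0043
    let_go();r=down(90+yaw,[x,y,.2]);movep([x,y,.2],r)
    hit=move_l([x,y,.04],.1,until_force=8);st("down hit=%s"%hit)
    if hit: move_l([x,y,.2],.1);return
    grab(25);st("squeezed");sleep(.9);st("held");save(grab_frame("top"),"sq%d.png"%(get_state()["clock"]*10))
    let_go();sleep(.5);move_l([x,y,.2],.15);st("up")
E
python3 -c "
from h import *
scan()"; ls pics
```

```text
down hit=False t 7.2 pos [ 0.484 -0.425  0.041] gap 0.997 gf 0.0 F [-0.3  0.3  0.7]
squeezed t 7.7 pos [ 0.483 -0.422  0.04 ] gap 0.504 gf 25.9 F [-0.4  7.4  6. ]
held t 8.6 pos [ 0.483 -0.422  0.04 ] gap 0.5 gf 25.9 F [-0.9  6.5  5.6]
up t 10.8 pos [ 0.483 -0.424  0.199] gap 1.001 gf 0.0 F [-0.7  0.3 -0.6]
crop1.png
m1.png
side0.png
sq86.png
top0.png
```

```bash
python3 - <<'E'
from h import *
f=grab_frame("top")
C=[ray(f,p,.022)[:2] for p in((349,242),(456,240),(463,342),(352,345))]
print(np.round(C,3).tolist(),np.mean(C,0))
for n,z in dict(buffer_b_mid=.0165,bottle_b_mid=.019,clippers_b_mid=.013,roll_b_mid=.015).items(): print(n,rects(n,z,minscore=.3))
cx,cy=np.mean(C,0);a=np.radians(1.5);R=np.array([[np.cos(a),-np.sin(a)],[np.sin(a),np.cos(a)]])
T=cv2.resize(f["img"][220:370,150:490],None,fx=2.3,fy=2.3,interpolation=cv2.INTER_CUBIC)
for x in(-.059,.059):
  for y in(-.085,0,.085):
    pts=[]
    for dx,dy in((-1,-1),(-1,1),(1,1),(1,-1)):
        w=R@[x+dx*.057,y+dy*.0405]+[cx,cy];u=proj(f,(w[0],w[1],.022));pts.append([(u[0]-150)*2.3,(u[1]-220)*2.3])
    cv2.polylines(T,[np.array(pts).astype(np.int32)],True,(255,255,0),1)
q=cv2.imread("pics/sq86.png")[240:330,470:590,::-1]
q=cv2.resize(q,None,fx=2.5,fy=2.5,interpolation=cv2.INTER_CUBIC)
im=np.zeros((345+225,max(T.shape[1],300),3),np.uint8);im[:T.shape[0],:T.shape[1]]=T;im[345:,:300]=q
cv2.imwrite("pics/m2.png",im[:,:,::-1])
E
```

```text
[[0.628, -0.02], [0.629, -0.276], [0.39, -0.278], [0.387, -0.021]] [ 0.50810282 -0.14869912]
buffer_b_mid [[0.95, [302, 305], 0.4767, 0.0894, 2.6, 96, 32]]
bottle_b_mid [[0.78, [186, 320], 0.4635, 0.3734, -0.8, 88, 40]]
clippers_b_mid [[0.78, [296, 242], 0.6286, 0.1046, 5.2, 89, 16], [0.55, [362, 206], 0.7125, -0.0455, 52.7, 87, 20], [0.35, [186, 318], 0.4624, 0.3736, -0.8, 91, 42]]
roll_b_mid [[0.61, [219, 245], 0.6099, 0.2828, 64.1, 53, 50], [0.56, [404, 266], 0.5676, -0.1512, -2.2, 51, 50]]
```

View pics/m2.png

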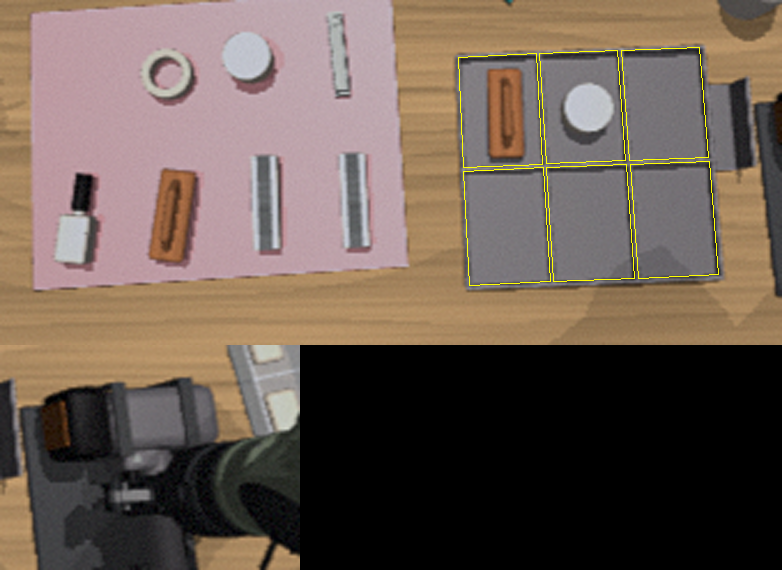

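The overlay fits the tray, centred at (0.508, −0.149) with yaw 1.5°. The four pockets without items are clear. I'll start with the buffer at (303,307), keeping clear of the brush and jar in the tray.

```bash
cat >> h.py <<'E'
TR=np.array([.508,-.149]);TY=1.5
def pocket(x,y):
    a=np.radians(TY);return TR+np.array([[np.cos(a),-np.sin(a)],[np.sin(a),np.cos(a)]])@[x,y]
def find(name,z,near,tol=.06,tries=3):
    for _ in range(tries):
        c=[r for r in rects(name,z) if np.hypot(r[2]-near[0],r[3]-near[1])<tol]
        if c: print(name,c[0]);return c[0]
    print(name,"not found")
def pick(xy,close,z,force=50):
    x,y=xy;r=down(close,[x,y,.15]);let_go();movep([x,y,.15],r)
    hit=move_l([x,y,z],.12,until_force=8)
    if hit: st("HIT")
    grab(force);st("gripped")
    move_l([x,y,.15],.12);sleep(.2);s=st("lifted");return s
def place(xy,close,z):
    x,y=xy;r=down(close,[x,y,.15]);movep([x,y,.15],r);st("over")
    hit=move_l([x,y,z],.1,until_force=8);s=st("low hit=%s"%hit)
    let_go();sleep(.2);move_l([x,y,.2],.15);st("free")
E
python3 - <<'E'
from h import *
b=find("buffer_b_mid",.0165,(.4767,.089))
s=pick((b[2],b[3]),90+b[4],.017)
if s["finger_gap"]>.1: place(pocket(-.059,.085),90+TY,.020)
find("buffer_b_mid",.0175,pocket(-.059,.085))
E
```

```text
buffer_b_mid [0.89, [302, 305], 0.4766, 0.0893, 2.5, 96, 28]
gripped t 15.3 pos [0.477 0.089 0.017] gap 0.298 gf 50.2 F [0.1 0.5 5. ]
lifted t 16.7 pos [0.476 0.089 0.149] gap 0.296 gf 55.2 F [-0.4 -0.4  0.3]
over t 17.4 pos [ 0.447 -0.066  0.15 ] gap 0.302 gf 55.2 F [ 1.4  0.7 -0.1]
low hit=False t 18.9 pos [ 0.447 -0.066  0.02 ] gap 0.303 gf 55.2 F [ 1.   0.1 -0.5]
free t 21.0 pos [ 0.446 -0.065  0.199] gap 1.001 gf 0.0 F [-0.6  1.   0.1]
buffer_b_mid [0.61, [366, 304], 0.4801, -0.0626, -0.8, 23, 21]
```

```bash
python3 - <<'E'
from h import *
c=find("clippers_b_mid",.013,(.628,.104))
if c:
    s=pick((c[2],c[3]),90+c[4],.012)
    if s["finger_gap"]>.1: place(pocket(-.059,0),90+TY,.019)
movep([.4,.1,.3],down(90,[.4,.1,.3]))
f=grab_frame("top");im=cv2.resize(f["img"][200:370,150:490],None,fx=2.3,fy=2.3,interpolation=cv2.INTER_CUBIC);cv2.imwrite("pics/m3.png",im[:,:,::-1])
E
```

```text
clippers_b_mid [0.79, [298, 245], 0.6278, 0.1032, 4.2, 91, 19]
gripped t 24.4 pos [0.628 0.103 0.012] gap 0.157 gf 48.8 F [-2.2  0.8  3.5]
lifted t 25.9 pos [0.627 0.103 0.149] gap 0.154 gf 48.8 F [-1.8  0.4  0.1]
over t 27.1 pos [ 0.45 -0.15  0.15] gap 0.158 gf 48.8 F [-0.1  0.1 -1. ]
low hit=False t 28.5 pos [ 0.45  -0.151  0.02 ] gap 0.159 gf 48.8 F [-0.5 -0.8 -0.4]
free t 30.8 pos [ 0.448 -0.15   0.199] gap 1.003 gf 0.0 F [-0.3  0.1 -1.3]
```

View pics/m3.png

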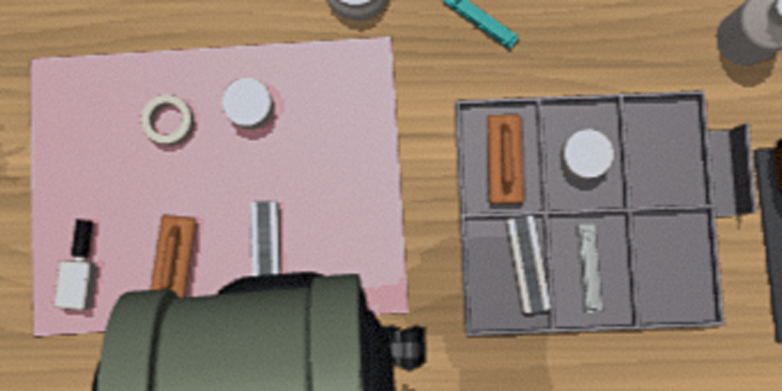

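The clippers are in the middle pocket, crop (590,267). The buffer, crop (528,265), has moved right, towards the divider. I'll check that it lies flat with a side crop, then fetch the bottle.

```bash
python3 - <<'E'
from h import *
g=grab_frame("side")
im=cv2.resize(g["img"][195:275,320:440],None,fx=5,fy=5,interpolation=cv2.INTER_CUBIC);cv2.imwrite("pics/m4.png",im[:,:,::-1])
movep([.45,-.1,.3],down(90,[.45,-.1,.3]))
b=find("bottle_b_mid",.019,(.462,.371))
f=grab_frame("top");print(np.round(ray(f,(182.6,323.5),.019),4))
a=np.radians(-7);p=np.array(b[2:4])-.021*np.array([np.cos(a),np.sin(a)]);print(p)
E
```

```text
bottle_b_mid [0.73, [185, 322], 0.4619, 0.3701, -7.7, 87, 37]
[0.4412 0.3731 0.019 ]
[0.44105653 0.37265926]
```

View pics/m4.png

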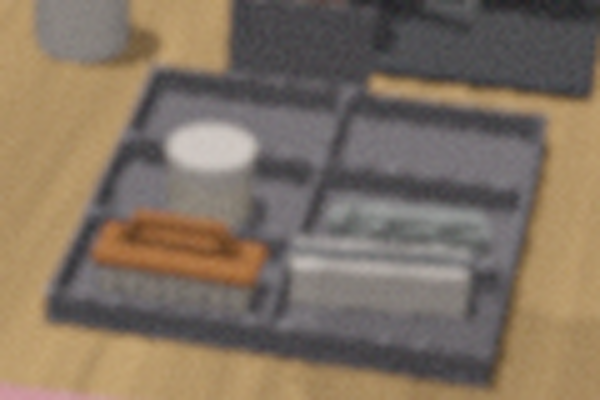

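Side crop: the buffer and clippers both lie flat in their pockets. Next is the bottle, keeping the cap towards +x.

```bash
python3 - <<'E'
from h import *
P=(.4411,.3727);D=pocket(-.080,-.085)
ya=lambda r:Ro.from_rotvec(r).as_matrix()[:,1]
r1=down(83,[*P,.15]);r2=down(91.5,[*D,.15])
print(ya(r1)@ya(r2))
if ya(r1)@ya(r2)>0:
    s=pick(P,83,.019)
    if s["finger_gap"]>.1: place(D,90+TY,.021)
find("bottle_b_mid",.02,pocket(-.059,-.085))
E
```

```text
0.9890158633619175
gripped t 36.7 pos [0.442 0.373 0.02 ] gap 0.361 gf 51.3 F [-1.2  0.7  4. ]
lifted t 38.2 pos [0.441 0.372 0.149] gap 0.36 gf 50.8 F [-0.4  0.6 -1.4]
over t 40.4 pos [ 0.431 -0.235  0.15 ] gap 0.361 gf 50.7 F [-0.   0.1 -1.6]
low hit=True t 41.7 pos [ 0.43  -0.236  0.02 ] gap 0.364 gf 51.5 F [-0.9  0.4  5.9]
free t 43.8 pos [ 0.43  -0.236  0.199] gap 1.001 gf 0.0 F [-0.6 -0.6 -0.1]
bottle_b_mid [0.53, [447, 313], 0.4648, -0.2367, -0.8, 58, 40]
```

Now the roll, gripped along x.

```bash
python3 - <<'E'
from h import *
c=find("roll_b_mid",.015,(.609,.282))
if c:
    s=pick((c[2],c[3]),0,.009)
    if s["finger_gap"]>.3: place(pocket(.059,-.085),TY,.014)
movep([.3,.25,.3],down(90,[.3,.25,.3]))
f=grab_frame("top");g=grab_frame("side")
A=cv2.resize(f["img"][225:360,335:485],None,fx=2.6,fy=2.6,interpolation=cv2.INTER_CUBIC)
B=cv2.resize(g["img"][195:275,320:440],None,fx=3.3,fy=3.3,interpolation=cv2.INTER_CUBIC)
im=np.zeros((400,800,3),np.uint8);im[:A.shape[0],:A.shape[1]]=A;im[:B.shape[0],395:395+B.shape[1]]=B
cv2.imwrite("pics/m5.png",im[:,:,::-1])
E
```

```text
roll_b_mid [0.69, [216, 252], 0.6091, 0.2849, 45.0, 52, 47]
gripped t 48.0 pos [0.61  0.285 0.01 ] gap 0.584 gf 51.9 F [-1.2  0.4  5.5]
lifted t 49.5 pos [0.609 0.285 0.149] gap 0.582 gf 51.8 F [ 0.3  0.5 -0.3]
over t 51.5 pos [ 0.569 -0.232  0.15 ] gap 0.585 gf 51.8 F [ 1.   0.2 -0.7]
low hit=False t 53.0 pos [ 0.57  -0.233  0.015] gap 0.586 gf 51.8 F [ 0.5  0.2 -0.6]
free t 55.0 pos [ 0.569 -0.232  0.199] gap 0.998 gf 0.0 F [ 0.7  0.6 -0.7]
```

View pics/m5.png

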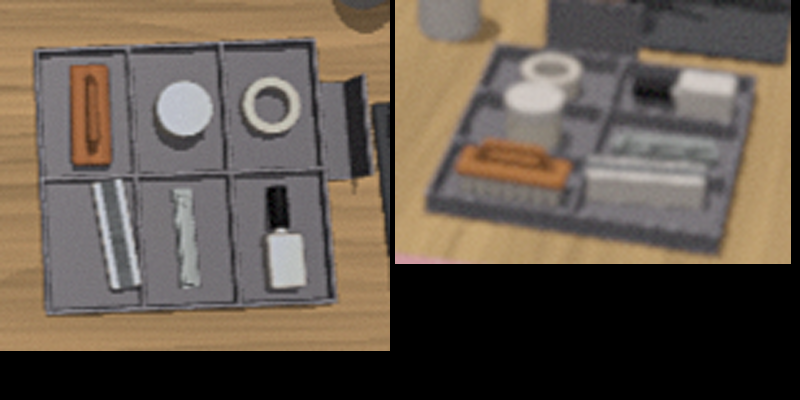

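All six kinds are in the tray: top crop brush (90,115), jar (184,108), roll (271,105), buffer (117,235), clippers (185,238) and bottle (285,240). The buffer lies close to the divider, so I'll check that it is flat by touching its top near each end. Flat means 31 mm.

```bash
python3 - <<'E'
from h import *
f=grab_frame("top")
e0,e1=[ray(f,(335+x/2.6,225+y/2.6),.031)[:2] for x,y in((107,182),(127,287))]
print(e0,e1)
grab(20)
for t in(.3,.7):
    x,y=e0+(e1-e0)*t
    r=down(0,[x,y,.15]);movep([x,y,.15],r);move_l([x,y,.05],.1)
    h=move_l([x,y,.026],.02,until_force=3);st(str(h));move_l([x,y,.15],.15)
E
```

```text
[ 0.50026969 -0.0797497 ] [ 0.40764922 -0.09447864]
True t 61.5 pos [ 0.472 -0.084  0.031] gap -0.004 gf 3.2 F [-1.4  0.6  6.5]
True t 64.8 pos [ 0.435 -0.09   0.031] gap 0.001 gf 3.3 F [-0.5  0.5  7. ]
```

Both touches read 31 mm, so the buffer is flat. Now I'll scan out.

```bash
python3 - <<'E'
from h import *
movep([.45,-.3,.25],down(90,[.45,-.3,.25]))
scan()
movep([.35,-.4,.3],down(90,[.35,-.4,.3]))
f=grab_frame("top");im=cv2.resize(f["img"][190:365,150:590],None,fx=1.8,fy=1.8,interpolation=cv2.INTER_CUBIC);cv2.imwrite("pics/m6.png",im[:,:,::-1])
E
```

```text
down hit=False t 70.5 pos [ 0.484 -0.425  0.041] gap 0.998 gf 0.0 F [-0.5  0.2 -0. ]
squeezed t 71.0 pos [ 0.483 -0.422  0.04 ] gap 0.5 gf 25.9 F [-1.4  7.7  6.3]
held t 71.9 pos [ 0.483 -0.422  0.04 ] gap 0.503 gf 25.9 F [-1.   6.5  6.4]
up t 74.1 pos [ 0.483 -0.424  0.199] gap 1.001 gf 0.0 F [-0.3  0.3 -0.1]
```

View pics/m6.png

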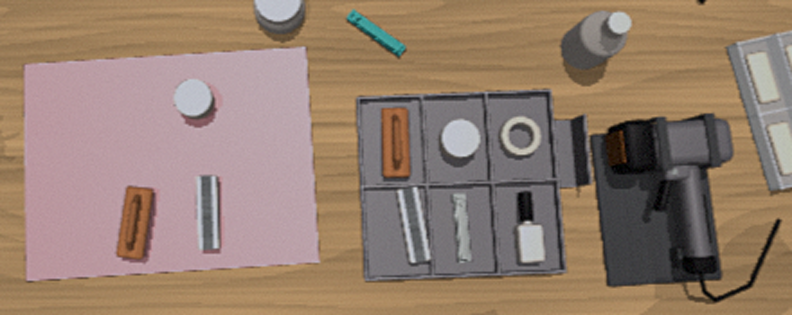

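The kit in the tray is complete. The spare jar (193,98), brush (136,222) and buffer (208,213) are still on the mat, the trigger has sprung back, and the bystanders have not moved.

```bash
python3 -c "
from cell import *
print(sign_off())"
```

```text
the job is handed in; nothing more can be done
None
```

The kit is scanned in, filled with one of each of the six kinds, scanned out and handed in; the last picture shows the tray complete, but the hand-in returned no verdict, and I judged both trigger squeezes by finger gap and grip force because the joint itself can't be read.

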